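# Tip the forward-leaning display panels back in the inspection rack

### The job

Four display panels stand in the inspection rack; two of them have flopped forward, screen down, onto the rail nearer the robot. Push those two over gently with the fingertips so that all four lean back on the rear rail, each still standing in its own stall. Do not pick any panel up, leave the two that already lean back as they are, and do not disturb the spool, bottle, pot and screwdriver.

Things in the scene. Friction and masses are not known exactly. Their poses are not given: they have to be found in the camera images.
- rack: fixed aluminium rack, base 110 (x) x 424 (y) x 6 mm; origin: centre of its underside, on the bench. x level, front rail to rear rail (away from the robot, turned up to 0.3 rad), y along its groove, z up. Groove at x = 0, 18 mm wide, floor 6 mm up, between black strips with tops 18 mm up; 6 mm blocks part it into 4 stalls at y = -157.5, -52.5, 52.5, 157.5 mm
- front_rail (a point): middle of the steel rail nearer the robot: 8 mm thick, along rack y, 26 mm in front of the groove's middle, its top 74 mm above the bench; its end posts, at rack y = +-207 mm, are 78 mm high
- rear_rail (a point): middle of the rear rail, like the front one, 26 mm behind the groove's middle
- panel1: display panel 1 of four alike: white slab 80 wide, 120 tall, 8 mm thick, 100-210 g, grey-green screen in front. Stands loose on its lower edge in any one of the stalls, leaning about 20 deg on the front or rear rail; pushed past upright it falls onto the other rail. Origin: mid-width, mid-thickness, 15.3 mm above the lower edge. z up the panel, y along its width, x from screen to back (to the rear rail)
- panel2: display panel 2 of four alike: white slab 80 wide, 120 tall, 8 mm thick, 100-210 g, grey-green screen in front. Stands loose on its lower edge in any one of the stalls, leaning about 20 deg on the front or rear rail; pushed past upright it falls onto the other rail. Origin: mid-width, mid-thickness, 15.3 mm above the lower edge. z up the panel, y along its width, x from screen to back (to the rear rail)
- panel3: display panel 3 of four alike: white slab 80 wide, 120 tall, 8 mm thick, 100-210 g, grey-green screen in front. Stands loose on its lower edge in any one of the stalls, leaning about 20 deg on the front or rear rail; pushed past upright it falls onto the other rail. Origin: mid-width, mid-thickness, 15.3 mm above the lower edge. z up the panel, y along its width, x from screen to back (to the rear rail)
- panel4: display panel 4 of four alike: white slab 80 wide, 120 tall, 8 mm thick, 100-210 g, grey-green screen in front. Stands loose on its lower edge in any one of the stalls, leaning about 20 deg on the front or rear rail; pushed past upright it falls onto the other rail. Origin: mid-width, mid-thickness, 15.3 mm above the lower edge. z up the panel, y along its width, x from screen to back (to the rear rail)
- panel1_top (a point): middle of the upper edge of display panel 1, in mid-thickness: about 36 mm in front of the groove's middle (rack x) when the panel leans forward, 36 mm behind it when it leans back; 119 mm above the bench then, 126 mm when upright
- panel2_top (a point): middle of the upper edge of display panel 2, in mid-thickness: about 36 mm in front of the groove's middle (rack x) when the panel leans forward, 36 mm behind it when it leans back; 119 mm above the bench then, 126 mm when upright
- panel3_top (a point): middle of the upper edge of display panel 3, in mid-thickness: about 36 mm in front of the groove's middle (rack x) when the panel leans forward, 36 mm behind it when it leans back; 119 mm above the bench then, 126 mm when upright
- panel4_top (a point): middle of the upper edge of display panel 4, in mid-thickness: about 36 mm in front of the groove's middle (rack x) when the panel leans forward, 36 mm behind it when it leans back; 119 mm above the bench then, 126 mm when upright
- spool: solder spool standing on the bench in front of the rack, 52 mm across, 36 mm high; origin under its centre. Not to be disturbed
- flux: small white bottle beside the rack's +y end, 38 mm across, 85 mm high; origin under its centre. Not to be disturbed
- pot: small white open pot beside the rack's -y end, 66 mm across, 55 mm high; origin under its centre. Not to be disturbed
- driver: screwdriver 170 mm long lying along the rack behind it; origin under it near mid-length. Not to be disturbed
Mind the look-alikes: they are no part of the job. Leave any black look-alike of the panel1 alone. Leave any brown look-alike of the panel2 alone.

How it is judged:
At the end, for the whole second after the job is handed in: all four panels lean on the rear rail (the middle of the upper edge 25 to 50 mm behind the groove's middle, less than 0.5 rad off vertical), each within 20 mm of where it stood and at rest (under 0.02 m/s) (x of panel1_top in the frame of rack between 0.025 and 0.05 m and angle between each of panel1, panel2, panel3, panel4's own z axis and vertical below 0.5 rad and distance of each of panel1, panel2, panel3, panel4 from where it was at the start of the episode below 0.02 m and linear speed of each of panel1, panel2, panel3, panel4 below 0.02 m/s and x of panel2_top in the frame of rack between 0.025 and 0.05 m and x of panel3_top in the frame of rack between 0.025 and 0.05 m and x of panel4_top in the frame of rack between 0.025 and 0.05 m); the robot touches nothing.
It fails at once if a panel is lifted or carried: its origin rises by more than 12 mm, or leaves its place by more than 35 mm (height (world z) of any of panel1, panel2, panel3, panel4 above 0.0337 m or distance of any of panel1, panel2, panel3, panel4 from where it was at the start of the episode above 0.035 m).
It fails at once if a panel is pushed with more than 20 N (contact force between the fingers and panel1 above 20 N or contact force between the fingers and panel2 above 20 N or contact force between the fingers and panel3 above 20 N or contact force between the fingers and panel4 above 20 N).
It fails at once if a panel that already leaned back is shifted: its upper edge moves by more than 25 mm (distance of any of panel3_top, panel4_top from where it was at the start of the episode above 0.025 m).
It fails at once if the spool, bottle, pot or screwdriver is moved by more than 20 mm (distance of any of spool, flux, pot, driver from where it was at the start of the episode above 0.02 m).
It also fails if it takes over 45 s, if anything falls off the work surface, if the arm or the gripper's body presses on something with over 40 N, if the wrist force passes 120 N, or if a joint passes its speed limit or range.

### The arm

A 6-joint arm with a two-finger parallel gripper is mounted at the origin on the work surface. World frame = base frame: x ahead of the robot, y to its left, z up, the work surface at z = 0. Lengths are in m, angles in rad, forces in N, time in s.
With the tool pointing down it reaches from about 0.425 to 0.95 m from the base axis. Payload 3.5 kg.
Tool frame: the origin (TCP) lies midway between the tips of the shut fingers; the grasp point (between the pads) lies 19 mm behind it (r.pinch_z is the distance from the TCP to the grasp point, in m); z points along the fingers, y is the line along which they close (so a half turn about z gives the same grasp; the last joint's range is limited). The gripper opens to 85 mm and grips with 20 to 120 N. Pads are 22 mm wide; open, the fingers measure 114 mm over their backs; the gripper's body (76 mm by 85 mm) begins 54 mm behind the grasp point. The pads swing forward as they close: fully open they stand 13 mm farther back than shut.
Start: joints at [-1.417, 0.286, 1.577, -0, 1.279, -0.15], TCP at [0.202, -0.644, 0.231] pointing down, gripper open.
Joint ranges: [-2.77, 2.77], [-0.9, 2.22], [0.21, 2.48], [-1.53, 4.67], [0.24, 2.81], [-2.84, 2.84]. Speed limits (rad/s): [2.79, 2.79, 3.14, 3.14, 3.14, 3.14].

### API

Orientations are given as a unit quaternion [x, y, z, w].
In Python, from station import r gives the robot as it stands.
- The arm moves only by the tool drive_tool, never from a script. Its argument "plan" is a list of rows, each a list of 3 entries, a list of its own where there are three numbers: the opening, from 0 (shut) to 1 (fully open), then the shift along the tool's x, y, z in cm, then the turn, a rotation vector about the tool's x, y, z in rad. In form: [[fingers, [x, y, z], [wx, wy, wz]], ...]. A call has 1 to 10 rows; each row is the pose to reach, as a shift and turn from the pose commanded when the call began, along the tool's axes at that moment; what a row does not reach only later rows make up. A row lasts 1/10 s, in which the tool goes at most 50 mm and 8.59 degrees, less where a joint would pass 70% of its speed; a pose out of reach is approached as far as the arm can. A call with a gripper value outside its range is refused whole. The fingers move at their own pace and stop on an object; "newtons" is the grip in N (left out, the last holds). Time passes only in rows, so rows that repeat a pose let the fingers close. It gives the time, the measured TCP pose, the force, the opening and the grip force at its end, in the units of the state.
- r.observe(): the state, without advancing time (a new reading comes with each control period).
- r.capture(name): name is "scene" or "side" or "wrist"; returns a dict with "pixels" (420x560x3 uint8, red, green, blue), "depth" (420x560 float32, m along the optical axis (not along the pixel's ray), 0 where there is no reading), "fx", "fy", "cx", "cy" (pixels), "origin" and "orientation" of the camera in the world. Camera axes: x right, y up, looking along -z (the intrinsics and any distortion apply to the point x, -y, -z); pixel columns grow to the right and rows downward; lengths in m; the calibration is good to about 2 mm. A picture is of the moment at which its call begins.
- r.job_done(): hands the job in; it is judged then, once.
Trained networks look in a picture, given as the dict that the camera call returned (one of the last four; its "shot" number tells which), for a name from the list of things; names that differ only in an ending like _2 or _b are one class to them, and where a whole thing is asked for, a point or a joint stands for the part that bears it (a point fixed in the world has none). Each returns a list of dicts, best first, with "conf" (0 to 1); they miss things now and then, are a little off and sometimes report something else, mostly with a low value. They report only what shows in the picture. A call takes as long as a camera call. They do not tell look-alikes from the thing itself.
- r.cut_out(picture, name): "pixels" (420x560 bool, what is visible of it).
- r.tip_of(picture, name): "position" ([x, y, z] in m, in the coordinates of the camera as it stood for that picture, good to about 4 mm: a listed point, or the origin of a listed thing).
The state is a dict: "time_s": time; "qpos": joint angles; "qd": joint speeds; "tau": joint torques, N m; "eef_pos": TCP position; "ee_rot": TCP orientation; "ft_force": force on the tool from outside, world axes, zero at the start; "moment": the same for the moment, N m; "finger_gap": finger opening in m; "gripper_force": force on a finger pad.
Only numpy, scipy, OpenCV 4.12 (cv2) and the standard library are available. Lean on these libraries where they do the work, as an engineer would, in place of code of your own. Each camera call takes 0.05 s, during which the arm holds its last target. There are 200 camera calls.

## Working session

There is one attempt and no reset: what is moved stays moved. The work goes in short steps, Python scripts to look and compute and a tool call to move; the robot and the scene stay as the last step left them, time stands still between calls to the robot, and variables do not carry over. Pictures are saved under pics/ and viewed, at most 10 in all, crops included, and the job is handed in when it is done.

Besides the shell and the picture viewer there is one more tool, called after "Request:" as a command line: name --argument value ..., lists and objects as JSON in quotes. drive_tool: Moves the arm, as the interface text tells. Its arguments: {"type":"object","properties":{"plan":{"type":"array","items":{"type":"array"}},"newtons":{"type":"number"}},"required":["plan"]}

```bash
mkdir -p pics
cat > h.py <<'E'
import numpy as np, cv2
from scipy.spatial.transform import Rotation as R
from station import r
def world(c,p): return R.from_quat(c["orientation"]).apply(np.asarray(p,float))+np.array(c["origin"])
def px(c,u,v):
    d=np.asarray(c["depth"])[np.asarray(v),np.asarray(u)]
    return world(c,np.stack([(np.asarray(u)-c["cx"])/c["fx"]*d,-(np.asarray(v)-c["cy"])/c["fy"]*d,-d],-1))
def save(c,n): cv2.imwrite(n,np.ascontiguousarray(c["pixels"][:,:,::-1]))
E
python3 - <<'E'
from h import *
cs={}
for n in("scene","side"):
    c=r.capture(n); save(c,f"pics/{n}0.png"); print(n,c["origin"],[k for k in c])
    for t in("rack","front_rail","rear_rail","panel1_top","panel1","spool","flux","pot","driver"):
        for d in r.tip_of(c,t): 
            w=world(c,d["position"]); q=R.from_quat(c["orientation"]).inv().apply(w-c["origin"])
            print(t,round(d["conf"],2),w.round(3),(int(c["cx"]-c["fx"]*q[0]/q[2]),int(c["cy"]+c["fy"]*q[1]/q[2])))
a=cv2.imread("pics/scene0.png")
print(r.observe()["time_s"],r.observe()["ee_rot"])
E
```

```text
scene [1.20370683 0.20316244 0.96853167] ['pixels', 'depth', 'fx', 'fy', 'cx', 'cy', 'origin', 'orientation', 'shot']
rack 0.7 [ 0.588 -0.051 -0.005] (255, 224)
front_rail 0.83 [ 0.563 -0.046  0.069] (259, 201)
rear_rail 0.76 [ 0.614 -0.056  0.07 ] (249, 215)
panel1_top 0.87 [0.598 0.108 0.124] (314, 215)
panel1_top 0.85 [0.874 0.238 0.004] (332, 355)
panel1_top 0.57 [0.613 0.276 0.007] (371, 263)
panel1 0.84 [0.506 0.292 0.   ] (384, 233)
panel1 0.75 [0.773 0.255 0.005] (349, 317)
panel1 0.72 [ 0.555 -0.202  0.02 ] (209, 195)
panel1 0.65 [ 0.599 -0.005  0.023] (270, 226)
panel1 0.64 [0.624 0.101 0.022] (305, 245)
panel1 0.56 [ 0.581 -0.103  0.022] (238, 211)
panel1 0.55 [ 0.808 -0.055  0.004] (223, 291)
spool 0.65 [ 0.458 -0.128 -0.   ] (246, 182)
flux 0.66 [ 0.686  0.198 -0.005] (334, 281)
flux 0.37 [ 0.552 -0.203  0.02 ] (209, 194)
pot 0.7 [ 0.521 -0.325 -0.002] (176, 181)
driver 0.8 [ 0.706 -0.049  0.003] (240, 258)
side [0.05463995 0.68759014 0.66512579] ['pixels', 'depth', 'fx', 'fy', 'cx', 'cy', 'origin', 'orientation', 'shot']
rack 0.58 [ 0.596 -0.053 -0.001] (319, 229)
front
[... 219 characters left out ...]
.005] (157, 233)
panel1_top 0.62 [0.613 0.278 0.006] (214, 293)
panel1 0.86 [0.608 0.    0.028] (302, 227)
panel1 0.83 [ 0.508  0.29  -0.001] (245, 325)
panel1 0.73 [0.63  0.102 0.019] (267, 246)
panel1 0.69 [0.773 0.255 0.004] (176, 255)
panel1 0.66 [ 0.584 -0.105  0.022] (336, 215)
panel1 0.56 [ 0.553 -0.204  0.022] (367, 204)
panel1 0.56 [ 0.813 -0.054  0.002] (258, 197)
spool 0.56 [ 0.467 -0.124 -0.002] (378, 238)
flux 0.88 [0.686 0.203 0.005] (218, 261)
flux 0.39 [0.631 0.103 0.02 ] (266, 245)
pot 0.9 [ 0.524 -0.327  0.003] (399, 196)
pot 0.67 [ 0.617 -0.056  0.071] (315, 202)
driver 0.66 [ 0.706 -0.046 -0.001] (285, 214)
1.0 [9.88485562e-01 1.51315211e-01 1.22622331e-05 2.31754576e-05]
```

View pics/scene0.png

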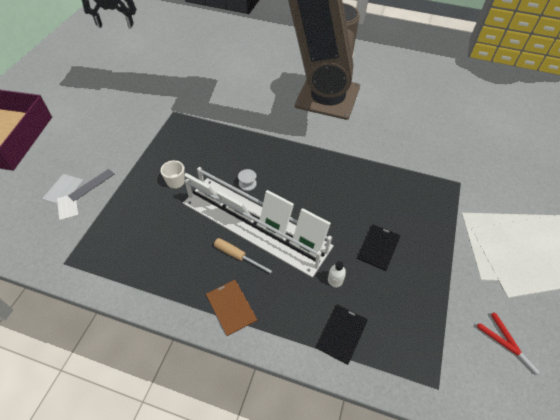

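View pics/side0.png

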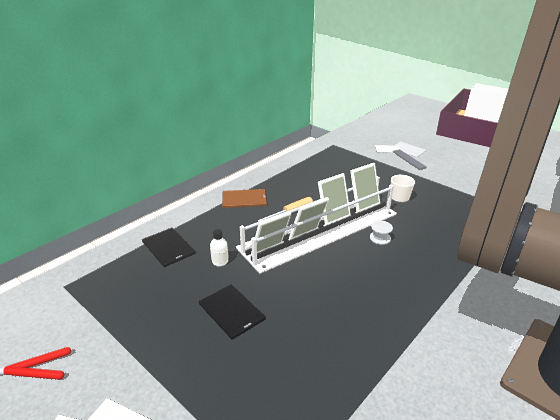

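Run:
```python
from h import *
# rack axis from panel origins + rails ; heights of points in rack frame
for n in("scene","side"):
    c=r.capture(n)
    a=np.asarray(c["pixels"]);im=a[130:300,130:430] if n=="scene" else a[130:300,200:440]
    cv2.imwrite(f"pics/{n}crop.png",cv2.resize(np.ascontiguousarray(im[:,:,::-1]),None,fx=2.6,fy=2.6,interpolation=cv2.INTER_CUBIC))
    v,u=np.mgrid[0:420,0:560]; P=px(c,u,v).reshape(-1,3)
    o=np.array([.592,-.052]); 
    # yaw from panel line (stall 1..4 origins)
    y=np.array([.628-.554,.102+.203]);y/=np.linalg.norm(y);x=np.array([y[1],-y[0]])
    if n=="scene":print("yaw",np.arctan2(x[1],x[0]))
    q=np.c_[(P[:,:2]-o)@x,(P[:,:2]-o)@y,P[:,2]]
    for s in(-.1575,-.0525,.0525,.1575):
        m=(abs(q[:,1]-s)<.035)&(abs(q[:,0])<.08)&(q[:,2]>.1)&(q[:,2]<.14)
        print(n,s,m.sum(),np.percentile(q[m],[5,50,95],axis=0).round(3).tolist() if m.sum() else "")
    m=(abs(q[:,1])<.2)&(abs(q[:,0])<.05)&(q[:,2]>.07)&(q[:,2]<.078)
    h=np.histogram(q[m][:,0],np.arange(-.05,.051,.005));print(h[0])
```

```text
Traceback (most recent call last):
  File "h.py", line 7, in px
    return world(c,np.stack([(np.asarray(u)-c["cx"])/c["fx"]*d,-(np.asarray(v)-c["cy"])/c["fy"]*d,-d],-1))
  File "h.py", line 4, in world
    def world(c,p): return R.from_quat(c["orientation"]).apply(np.asarray(p,float))+np.array(c["origin"])
                           ~~~~~~~~~~~~~~~~~~~~~~~~~~~~~~~~~~~^^^^^^^^^^^^^^^^^^^^^
  File "scipy/spatial/transform/_rotation.pyx", line 2580, in scipy.spatial.transform._rotation.Rotation.apply
ValueError: Expected input of shape (3,) or (P, 3), got (420, 560, 3).
```

The scene view (from behind) shows two panels with full white backs at (277,212) and (312,230), so these lean forward. The side view shows the panels at (333,198) and (365,187) leaning back. Look-alikes lie flat on the mat: black at (379,247) and (342,333), brown at (231,307). The targets are the two panels in the +y half of the rack.

```bash
sed -i 's/apply(np.asarray(p,float))/apply(np.asarray(p,float).reshape(-1,3)).squeeze()/' h.py
python3 - <<'E'
from h import *
for n in("scene","side"):
    c=r.capture(n)
    if n=="side":
        im=np.asarray(c["pixels"])[130:300,200:440]
        cv2.imwrite("pics/sidecrop.png",cv2.resize(np.ascontiguousarray(im[:,:,::-1]),None,fx=3,fy=3,interpolation=cv2.INTER_CUBIC))
    v,u=np.mgrid[0:420,0:560]; P=px(c,u.ravel(),v.ravel())
    o=np.array([.592,-.052]); 
    y=np.array([.628-.554,.102+.203]);y/=np.linalg.norm(y);x=np.array([y[1],-y[0]])
    if n=="scene":print("yaw",np.arctan2(x[1],x[0]))
    q=np.c_[(P[:,:2]-o)@x,(P[:,:2]-o)@y,P[:,2]]
    for s in(-.1575,-.0525,.0525,.1575):
        m=(abs(q[:,1]-s)<.05)&(abs(q[:,0])<.08)&(q[:,2]>.1)&(q[:,2]<.14)
        print(n,s,m.sum(),np.percentile(q[m],[5,50,95],axis=0).round(3).tolist() if m.sum() else "")
    m=(abs(q[:,1])<.2)&(abs(q[:,0])<.05)&(q[:,2]>.07)&(q[:,2]<.078)
    print(np.histogram(q[m][:,0],np.arange(-.05,.051,.005))[0])
E
```

```text
yaw -0.23802359753125377
scene -0.1575 128 [[0.029, -0.193, 0.103], [0.033, -0.153, 0.12], [0.037, -0.118, 0.123]]
scene -0.0525 135 [[0.031, -0.086, 0.103], [0.035, -0.047, 0.12], [0.038, -0.013, 0.123]]
scene 0.0525 273 [[-0.037, 0.019, 0.102], [-0.029, 0.054, 0.114], [-0.024, 0.091, 0.123]]
scene 0.1575 303 [[-0.036, 0.123, 0.101], [-0.028, 0.16, 0.113], [-0.022, 0.195, 0.122]]
[  0   0   0  12 135  81  54 105   3   0   0   0   2   6 111 267  55   0
   0   0]
side -0.1575 242 [[0.022, -0.19, 0.102], [0.027, -0.152, 0.112], [0.034, -0.117, 0.122]]
side -0.0525 274 [[0.023, -0.086, 0.101], [0.028, -0.048, 0.112], [0.034, -0.012, 0.122]]
side 0.0525 239 [[-0.039, 0.02, 0.101], [-0.035, 0.06, 0.115], [-0.031, 0.094, 0.122]]
side 0.1575 268 [[-0.038, 0.125, 0.102], [-0.034, 0.163, 0.116], [-0.03, 0.199, 0.122]]
[  0   0   0 103 274 110   3   3   0   0   0  15 102  26  43  69   7   0
   0   0]
```

View pics/sidecrop.png

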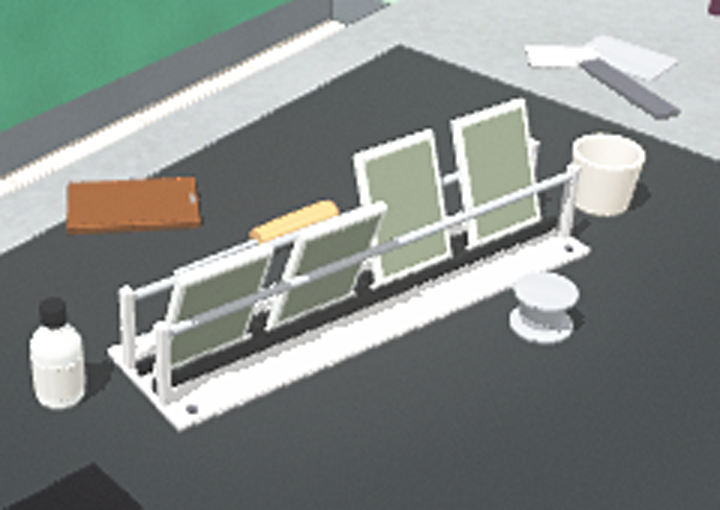

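The crop confirms it: stalls +52.5 and +157.5 hold the panels leaning forward (tops at rack x ≈ -36 mm, z ≈ 0.12), and the other two lean back. Rack yaw is -0.238 rad and its centre is about (0.593, -0.048). Next I approach with the fingers shut, turning the tool x axis onto rack x.

Request:
drive_tool --plan '[[0, [51.4, -53.5, 0], [0, 0, 0.542]], [0, [51.4, -53.5, 0], [0, 0, 0.542]], [0, [51.4, -53.5, 0], [0, 0, 0.542]], [0, [51.4, -53.5, 0], [0, 0, 0.542]], [0, [51.4, -53.5, 0], [0, 0, 0.542]], [0, [51.4, -53.5, 0], [0, 0, 0.542]], [0, [51.4, -53.5, 0], [0, 0, 0.542]], [0, [51.4, -53.5, 0], [0, 0, 0.542]], [0, [51.4, -53.5, 0], [0, 0, 0.542]], [0, [51.4, -53.5, 0], [0, 0, 0.542]]]'

```text
time_s: 2.15
eef_pos: [0.4252, -0.1945, 0.2318]
ee_rot: [0.993, -0.119, 0.001, 0.0]
ft_force: [0.7, -1.0, -0.1]
finger_gap: 0.0
gripper_force: 0.0
```

```bash
cat >> h.py <<'E'
O=np.array([.593,-.048]);X=np.array([np.cos(.238),-np.sin(.238)]);Y=np.array([np.sin(.238),np.cos(.238)])
def st():
    s=r.observe();p=np.array(s["eef_pos"]);M=R.from_quat(s["ee_rot"]).as_matrix()
    print("t",s["time_s"],"rack xyz mm",(1e3*np.r_[(p[:2]-O)@X,(p[:2]-O)@Y,p[2]]).round(1),"yaw",np.arctan2(M[1,0],M[0,0]).round(3),"zaxis",M[:,2].round(3),"F",np.round(s["ft_force"],2),"gap",s["finger_gap"])
    return p,M
def goto(x,y,z):
    p,M=st();w=np.r_[O+x*X+y*Y,z];print("shift cm",(100*M.T@(w-p)).round(1),"turn",round(.0+np.arctan2(M[1,0],M[0,0])+.238,3))
E
python3 -c "
from h import *
goto(-.075,.0525,.231)"
```

```text
t 2.15 rack xyz mm [-128.5 -182.   231.8] yaw -0.239 zaxis [ 0.001 -0.001 -1.   ] F [ 0.72 -0.97 -0.14] gap 1.4306207920270378e-05
shift cm [  5.3 -23.5   0.1] turn -0.001
```

Request:
drive_tool --plan '[[0, [4.5, -23, 0], [0, 0, 0]], [0, [4.5, -23, 0], [0, 0, 0]], [0, [4.5, -23, 0], [0, 0, 0]], [0, [4.5, -23, 0], [0, 0, 0]], [0, [4.5, -23, 0], [0, 0, 0]], [0, [4.5, -23, 0], [0, 0, 0]], [0, [4.5, -23, 4], [0, 0, 0]], [0, [4.5, -23, 8], [0, 0, 0]], [0, [4.5, -23, 12], [0, 0, 0]], [0, [4.5, -23, 12], [0, 0, 0]]]'

```text
time_s: 3.15
eef_pos: [0.5176, 0.0166, 0.1053]
ee_rot: [0.993, -0.119, -0.007, -0.0]
ft_force: [-0.5, 0.2, -0.9]
finger_gap: 0.0004
gripper_force: 0.0
```

Run:
```python
from h import *
goto(-.07,.054,.096)
c=r.capture("side");save(c,"pics/side1.png")
im=c["pixels"][100:300,200:440]
cv2.imwrite("pics/side1c.png",cv2.resize(np.ascontiguousarray(im[:,:,::-1]),None,fx=3,fy=3))
```

```text
t 3.15 rack xyz mm [-88.5  45.  105.3] yaw -0.239 zaxis [-0.013  0.002 -1.   ] F [-0.46  0.22 -0.94] gap 0.0003928370204328235
shift cm [ 1.9 -0.9  0.9] turn -0.001
```

View pics/side1c.png

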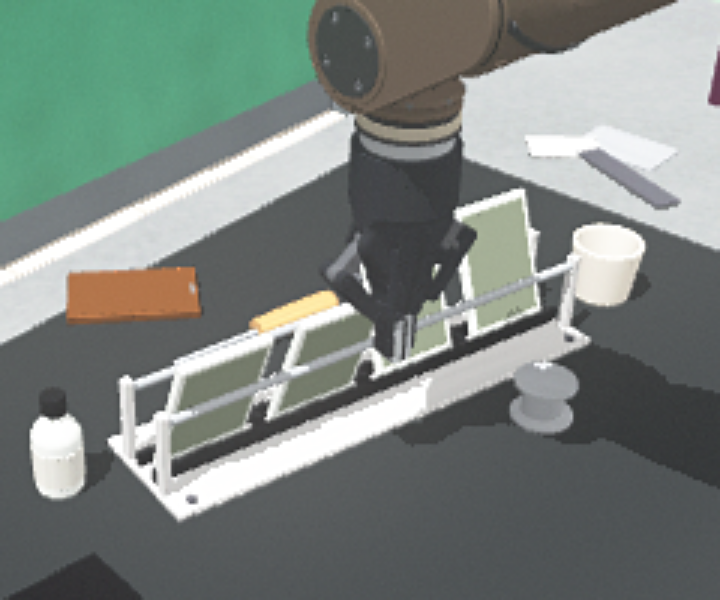

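Request:
drive_tool --plan '[[0, [0, -0.6, 0.4], [0, 0, 0]], [0, [0.3, -0.9, 0.6], [0, 0, 0]], [0, [0.7, -0.9, 0.6], [0, 0, 0]], [0, [1.1, -0.9, 0.6], [0, 0, 0]], [0, [1.5, -0.9, 0.6], [0, 0, 0]], [0, [1.9, -0.9, 0.6], [0, 0, 0]], [0, [2.2, -0.9, 0.6], [0, 0, 0]], [0, [2.5, -0.9, 0.6], [0, 0, 0]], [0, [2.5, -0.9, 0.6], [0, 0, 0]]]'

```text
time_s: 4.1
eef_pos: [0.5494, 0.0192, 0.1053]
ee_rot: [0.993, -0.119, 0.0, -0.0]
ft_force: [-0.1, -0.5, -0.6]
finger_gap: -0.0001
gripper_force: 0.0
```

```bash
python3 -c "
from h import *
st()"
```

```text
t 4.1 rack xyz mm [-58.2  55.  105.3] yaw -0.238 zaxis [ 0. -0. -1.] F [-0.09 -0.55 -0.56] gap -0.00013656759727323468
```

Request:
drive_tool --plan '[[0, [0, 0, 0.7], [0, 0, 0]], [0, [0.3, 0, 0.7], [0, 0, 0]], [0, [0.6, 0, 0.7], [0, 0, 0]], [0, [0.9, 0, 0.7], [0, 0, 0]], [0, [1.2, 0, 0.7], [0, 0, 0]], [0, [1.5, 0, 0.7], [0, 0, 0]], [0, [1.8, 0, 0.7], [0, 0, 0]], [0, [2.1, 0, 0.7], [0, 0, 0]], [0, [2.4, 0, 0.7], [0, 0, 0]], [0, [2.4, 0, 0.7], [0, 0, 0]]]'

```text
time_s: 5.1
eef_pos: [0.5728, 0.0135, 0.0984]
ee_rot: [0.993, -0.119, 0.0, 0.0]
ft_force: [0.5, 1.0, 0.5]
finger_gap: 0.0002
gripper_force: 0.1
```

```bash
cat >> h.py <<'E'
def tops(c):
    v,u=np.mgrid[0:420,0:560];P=px(c,u.ravel(),v.ravel());q=np.c_[(P[:,:2]-O)@X,(P[:,:2]-O)@Y,P[:,2]]
    for s in(-.1575,-.0525,.0525,.1575):
        # outer edges of the panel, clear of the gripper
        m=(abs(abs(q[:,1]-s)-.032)<.008)&(abs(q[:,0])<.07)&(q[:,2]>.105)&(q[:,2]<.135)
        print(s,m.sum(),(1e3*np.percentile(q[m],[10,50,90],axis=0)).round(0).tolist() if m.sum() else "")
E
python3 -c "
from h import *
st();tops(r.capture('scene'))"
```

```text
t 5.1 rack xyz mm [-34.1  55.   98.4] yaw -0.238 zaxis [ 0. -0. -1.] F [0.51 1.03 0.47] gap 0.00018588858018966722
-0.1575 43 [[30.0, -192.0, 108.0], [34.0, -132.0, 120.0], [37.0, -122.0, 123.0]]
-0.0525 50 [[31.0, -91.0, 111.0], [35.0, -28.0, 120.0], [38.0, -17.0, 123.0]]
0.0525 93 [[-20.0, 17.0, 107.0], [-15.0, 77.0, 119.0], [-12.0, 88.0, 125.0]]
0.1575 90 [[-34.0, 120.0, 108.0], [-29.0, 132.0, 117.0], [-25.0, 192.0, 121.0]]
```

Request:
drive_tool --plan '[[0, [0.3, 0, 0], [0, 0, 0]], [0, [0.6, 0, 0], [0, 0, 0]], [0, [0.9, 0, 0], [0, 0, 0]], [0, [1.2, 0, 0], [0, 0, 0]], [0, [1.5, 0, 0], [0, 0, 0]], [0, [1.8, 0, 0], [0, 0, 0]], [0, [2.1, 0, 0], [0, 0, 0]], [0, [2.4, 0, 0], [0, 0, 0]], [0, [2.7, 0, 0], [0, 0, 0]], [0, [2.7, 0, 0], [0, 0, 0]]]'

```text
time_s: 6.15
eef_pos: [0.599, 0.0072, 0.0984]
ee_rot: [0.993, -0.119, 0.0, 0.0]
ft_force: [-0.4, 0.4, -0.4]
finger_gap: 0.0
gripper_force: 0.0
```

```bash
python3 -c "
from h import *
st();tops(r.capture('scene'))"
```

```text
t 6.15 rack xyz mm [-7.2 55.  98.4] yaw -0.238 zaxis [ 0. -0. -1.] F [-0.4   0.38 -0.37] gap 1.650102582828593e-06
-0.1575 44 [[30.0, -193.0, 110.0], [33.0, -133.0, 119.0], [36.0, -122.0, 123.0]]
-0.0525 49 [[32.0, -90.0, 108.0], [35.0, -27.0, 120.0], [38.0, -17.0, 123.0]]
0.0525 84 [[7.0, 16.0, 108.0], [11.0, 28.0, 122.0], [12.0, 87.0, 128.0]]
0.1575 88 [[-35.0, 120.0, 107.0], [-29.0, 132.0, 116.0], [-26.0, 192.0, 122.0]]
```

Request:
drive_tool --plan '[[0, [0.2, 0, 0], [0, 0, 0]], [0, [0.4, 0, 0], [0, 0, 0]], [0, [0.6, 0, 0], [0, 0, 0]], [0, [0.8, 0, 0], [0, 0, 0]], [0, [1.0, 0, 0], [0, 0, 0]], [0, [1.2, 0, 0], [0, 0, 0]], [0, [1.4, 0, 0], [0, 0, 0]], [0, [1.4, 0, 0], [0, 0, 0]]]'

```text
time_s: 7.0
eef_pos: [0.6125, 0.0039, 0.0984]
ee_rot: [0.993, -0.119, 0.0, 0.0]
ft_force: [0.4, -0.0, 0.2]
finger_gap: -0.0002
gripper_force: 0.0
```

```bash
python3 -c "
from h import *
st();tops(r.capture('scene'))"
```

```text
t 7.0 rack xyz mm [ 6.7 55.  98.4] yaw -0.238 zaxis [ 0. -0. -1.] F [ 0.38 -0.04  0.16] gap -0.00016747727595884719
-0.1575 46 [[30.0, -194.0, 110.0], [33.0, -133.0, 120.0], [37.0, -122.0, 123.0]]
-0.0525 53 [[31.0, -88.0, 107.0], [34.0, -28.0, 119.0], [37.0, -17.0, 123.0]]
0.0525 58 [[29.0, 16.0, 109.0], [32.0, 78.0, 121.0], [34.0, 88.0, 125.0]]
0.1575 88 [[-35.0, 121.0, 108.0], [-29.0, 133.0, 116.0], [-25.0, 192.0, 121.0]]
```

Request:
drive_tool --plan '[[0, [-2, 0, 0], [0, 0, 0]], [0, [-5, 0, 0], [0, 0, 0]], [0, [-8, 0, 0], [0, 0, 0]], [0, [-8, -2, 0], [0, 0, 0]], [0, [-8, -6, 0], [0, 0, 0]], [0, [-8, -9, 0], [0, 0, 0]], [0, [-8, -10.3, 0], [0, 0, 0]], [0, [-7.2, -10.3, 0], [0, 0, 0]], [0, [-6.7, -10.3, 0], [0, 0, 0]], [0, [-6.7, -10.3, 0], [0, 0, 0]]]'

```text
time_s: 8.05
eef_pos: [0.5722, 0.1185, 0.0984]
ee_rot: [0.993, -0.12, 0.0, 0.0]
ft_force: [0.0, 0.5, 0.5]
finger_gap: -0.0002
gripper_force: 0.0
```

```bash
python3 -c "
from h import *
st();tops(r.capture('scene'))"
```

```text
t 8.05 rack xyz mm [-59.4 156.9  98.4] yaw -0.24 zaxis [ 0. -0. -1.] F [0.02 0.45 0.52] gap -0.00019769396576055275
-0.1575 45 [[30.0, -193.0, 109.0], [33.0, -133.0, 119.0], [36.0, -122.0, 123.0]]
-0.0525 49 [[31.0, -90.0, 107.0], [34.0, -28.0, 120.0], [38.0, -17.0, 122.0]]
0.0525 62 [[28.0, 17.0, 109.0], [32.0, 53.0, 122.0], [35.0, 88.0, 125.0]]
0.1575 91 [[-35.0, 121.0, 107.0], [-29.0, 133.0, 115.0], [-26.0, 192.0, 122.0]]
```

Panel in stall 3 leans back at rest. Now the same push on stall 4.

Request:
drive_tool --plan '[[0, [0.3, 0, 0], [0, 0, 0]], [0, [0.6, 0, 0], [0, 0, 0]], [0, [0.9, 0, 0], [0, 0, 0]], [0, [1.2, 0, 0], [0, 0, 0]], [0, [1.5, 0, 0], [0, 0, 0]], [0, [1.8, 0, 0], [0, 0, 0]], [0, [2.1, 0, 0], [0, 0, 0]], [0, [2.4, 0, 0], [0, 0, 0]], [0, [2.7, 0, 0], [0, 0, 0]], [0, [3.0, 0, 0], [0, 0, 0]]]'

```text
time_s: 9.1
eef_pos: [0.6008, 0.1128, 0.0983]
ee_rot: [0.993, -0.119, 0.0, 0.0]
ft_force: [-0.1, -0.5, -0.4]
finger_gap: -0.0001
gripper_force: 0.1
```

Request:
drive_tool --plan '[[0, [0.3, 0, 0], [0, 0, 0]], [0, [0.6, 0, 0], [0, 0, 0]], [0, [0.9, 0, 0], [0, 0, 0]], [0, [1.2, 0, 0], [0, 0, 0]], [0, [1.5, 0, 0], [0, 0, 0]], [0, [1.8, 0, 0], [0, 0, 0]], [0, [2.1, 0, 0], [0, 0, 0]], [0, [2.3, 0, 0], [0, 0, 0]], [0, [2.3, 0, 0], [0, 0, 0]]]'

```text
time_s: 10.0
eef_pos: [0.6232, 0.1073, 0.0983]
ee_rot: [0.993, -0.119, 0.0, -0.0]
ft_force: [-0.3, -0.2, 0.2]
finger_gap: -0.0002
gripper_force: 0.0
```

```bash
python3 -c "
from h import *
st();tops(r.capture('scene'))"
```

```text
t 10.0 rack xyz mm [ -7.3 158.   98.3] yaw -0.238 zaxis [ 0.  0. -1.] F [-0.25 -0.19  0.23] gap -0.00017639482348081443
-0.1575 48 [[31.0, -192.0, 108.0], [34.0, -132.0, 120.0], [36.0, -122.0, 123.0]]
-0.0525 52 [[31.0, -90.0, 107.0], [34.0, -28.0, 120.0], [38.0, -17.0, 122.0]]
0.0525 59 [[29.0, 16.0, 108.0], [32.0, 77.0, 121.0], [35.0, 88.0, 126.0]]
0.1575 87 [[6.0, 121.0, 108.0], [10.0, 133.0, 122.0], [12.0, 193.0, 128.0]]
```

Request:
drive_tool --plan '[[0, [0.2, 0, 0], [0, 0, 0]], [0, [0.4, 0, 0], [0, 0, 0]], [0, [0.6, 0, 0], [0, 0, 0]], [0, [0.8, 0, 0], [0, 0, 0]], [0, [1.0, 0, 0], [0, 0, 0]], [0, [1.2, 0, 0], [0, 0, 0]], [0, [1.4, 0, 0], [0, 0, 0]], [0, [1.4, 0, 0], [0, 0, 0]]]'

```text
time_s: 10.85
eef_pos: [0.6368, 0.104, 0.0984]
ee_rot: [0.993, -0.119, 0.0, -0.0]
ft_force: [0.5, 0.3, -0.5]
finger_gap: 0.0002
gripper_force: 0.0
```

Request:
drive_tool --plan '[[0, [-2, 0, 0], [0, 0, 0]], [0, [-5, 0, 0], [0, 0, 0]], [0, [-8, 0, 0], [0, 0, 0]], [0, [-10, 0, 0], [0, 0, 0]], [0, [-10, 0, -4], [0, 0, 0]], [0, [-10, 0, -8], [0, 0, 0]], [0, [-10, 0, -10], [0, 0, 0]], [0, [-10, 0, -10], [0, 0, 0]], [0, [-10, 0, -10], [0, 0, 0]]]'

```text
time_s: 11.75
eef_pos: [0.5392, 0.1277, 0.1982]
ee_rot: [0.993, -0.119, 0.0, -0.0]
ft_force: [-0.3, 0.8, -0.8]
finger_gap: -0.0002
gripper_force: 0.0
```

Run:
```python
from h import *
st();c=r.capture('scene');tops(c);tops(r.capture('side'))
im=c["pixels"][130:320,130:400]
cv2.imwrite("pics/end.png",cv2.resize(np.ascontiguousarray(im[:,:,::-1]),None,fx=2.9,fy=2.9))
for d in r.tip_of(c,"panel1_top"):
    w=world(c,d["position"]);print(round(d["conf"],2),((w[:2]-O)@X).round(3),((w[:2]-O)@Y).round(3),w[2].round(3))
```

```text
t 11.75 rack xyz mm [-93.7 158.1 198.2] yaw -0.238 zaxis [ 0.  0. -1.] F [-0.32  0.83 -0.79] gap -0.0002022757031602701
-0.1575 49 [[30.0, -194.0, 108.0], [33.0, -133.0, 120.0], [37.0, -122.0, 122.0]]
-0.0525 47 [[31.0, -89.0, 110.0], [34.0, -27.0, 120.0], [38.0, -17.0, 122.0]]
0.0525 61 [[29.0, 16.0, 109.0], [32.0, 77.0, 121.0], [35.0, 88.0, 126.0]]
0.1575 64 [[30.0, 121.0, 108.0], [33.0, 157.0, 122.0], [36.0, 193.0, 125.0]]
-0.1575 76 [[24.0, -194.0, 107.0], [28.0, -133.0, 115.0], [33.0, -121.0, 121.0]]
-0.0525 86 [[25.0, -89.0, 107.0], [29.0, -28.0, 114.0], [34.0, -17.0, 121.0]]
0.0525 68 [[23.0, 15.0, 107.0], [26.0, 24.0, 115.0], [32.0, 88.0, 124.0]]
0.1575 125 [[25.0, 121.0, 107.0], [27.0, 182.0, 116.0], [32.0, 194.0, 124.0]]
0.97 -0.053 0.319 0.008
0.91 0.203 0.34 0.006
0.59 0.033 0.153 0.127
```

View pics/end.png

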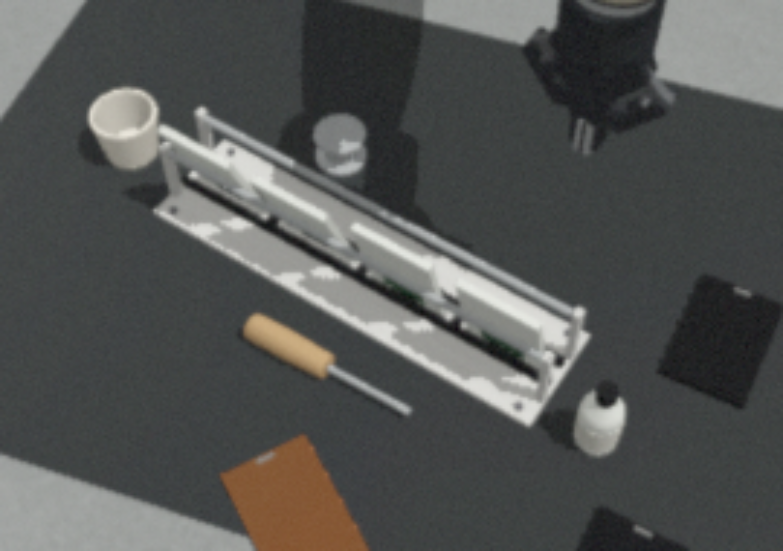

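All four panels lean back in their stalls. The end picture shows their upper edges in one line along the rear rail, from (200,150) to (500,320), with the spool, pot, bottle and screwdriver in place. I am handing the job in.

```bash
python3 -c "
from h import *
print(r.job_done())"
```

```text
the job is handed in; nothing more can be done
None
```

I pushed the two fallen panels over gently, and the final images show all four leaning on the rear rail in their own stalls with nothing else disturbed. The job is handed in after about 12 s of the 45 s allowed; the hand-in returned no verdict.

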